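# Put the mustard away in the lift-up cupboard

## Task

Put the mustard jar (yellow, black lid) away: lift the door of the worktop cupboard until its stay locks and holds it up by itself, then stand the jar upright on the cupboard floor. Then press the red release lever down until it stays down, and push the lowered door fully shut. Leave everything else on the worktop alone.

Things in the scene. Friction and masses are not known exactly. Their poses are not given: they have to be found in the camera images.
- cupboard: Low white cupboard, fixed, 250 deep, 260 wide, 177 mm high. Origin: on the worktop under the door hinge, mid-width; x to its back, y to its left (lever side). The sloping pale-blue door closes on a front sill 65 mm high (x -150 to -138 mm). Inner floor: z = 12 mm, x -138 to 88, y -118 to 118 mm; top board over x above 5 mm. The jar fits under the shut door at x = -85 mm, y = 0, or further back.
- door (a joint): Door angle, rad: 0 = shut, sloping 35 degrees down to the front; grows as it rises, stop 2.03. The stay catches at 1.83 (20 degrees short of upright): raise to about 1.95, let go, it rests on the catch. Starts at 0 to 0.1. Unlocked it sinks by itself in 2 to 4 s and stops ajar near 0.18; a light push (1 N) shuts it and it stays shut. Lifting takes up to 6 N at the bar, most from 1.45 to 1.85.
- door_hinge (a point): Middle of the door's hinge axis, 170 mm up; the axis is level, along the cupboard's y. The panel is 190 mm from hinge to free edge, 260 mm wide, 10 mm thick; its inner face passes through the axis. Raised, its free edge is 348 mm up and 65 mm in front of the hinge.
- door_pull (a point): Centre of the door's steel bar handle: 12 mm thick, 120 mm long along the cupboard's y, 160 mm from the hinge along the panel, 35 mm off its outer face. At door angle a, with t = a - 0.611, it is at x = -0.160 cos t + 0.045 sin t, z = 0.170 + 0.160 sin t + 0.045 cos t (m) in the cupboard's frame: 115 mm up when shut, 336 mm when locked. Site z axis: the panel's outward normal.
- lever (a joint): Release lever, rad: 0 = up, the stay can lock; about 0.49 = down, held by its detent, stay unlocked (stop 0.54). Released below about 0.33 it springs back up; beyond that it goes on to 0.49 and stays. The passing door stay pushes it aside, up to about 0.25, and it springs back. Pressing takes about 6 N at the pad.
- lever_pad (a point): Where to press, on top of the red lever pad (50 mm long, 95 mm across), 85 mm out from the cupboard's left wall and 30 mm in from the pad's outer end, about 145 mm in front of the hinge line, 130 mm up. The lever's pivot, along the cupboard's y, is 105 mm up and about 81 mm behind the pad; the pad goes almost straight down 41 mm to where it is held.
- mustard_jar: The jar to put away: upright yellow mustard jar, 66 mm in diameter, 62 mm high including its black lid (60 mm in diameter, top 16 mm), 0.18 to 0.35 kg. Origin at the centre of its underside. It stands on the worktop to the right of the cupboard, in any of four places among the other jars.
- jam_jar: Bystander: dark red jam jar, red lid, same shape and size as the mustard jar. Origin at the centre of its underside.
- cream_tub: Bystander: blue tub, white lid, 66 mm in diameter, 62 mm high. Origin at the centre of its underside.
- mug: Bystander: white mug, 72 mm in diameter, 85 mm high, handle at its +y side. Origin at the centre of its underside.
- spray_bottle: Bystander: green bottle with red cap, 70 mm in diameter, 200 mm high, left of the cupboard near the lever. Origin at the centre of its underside.
- washing_liquid: Bystander: yellow bottle with blue cap, 64 mm in diameter, 170 mm high, at the left. Origin at the centre of its underside.
Things that resemble listed ones, but are neither listed nor needed, are in the scene too. Leave any green look-alike of the mustard_jar alone.

How it is judged:
By the outcome, as a careful person would: the job done as asked, in the order asked, and still so for the second after the job is handed in, with the robot touching nothing.
It also fails if it takes over 72 s, if anything falls off the work surface, if the arm or the gripper's body presses on something with over 40 N, if the wrist force passes 120 N, or if a joint passes its speed limit or range.

## Robot

A 7-joint arm with a two-finger parallel gripper is mounted at the origin on the work surface. World frame = base frame: x ahead of the robot, y to its left, z up, the work surface at z = 0. Lengths are in m, angles in rad, forces in N, time in s.
With the tool pointing down it reaches from about 0.4 to 0.85 m from the base axis. Payload 10.4 kg.
Tool frame: the origin (TCP) lies on the mounting face of the last link; the fingertips stand 173 mm ahead of it and the grasp point (between the pads) lies 155 mm ahead of it (manip.tip_extent is the distance from the TCP to the fingertips, in m); z points along the fingers, y is the line along which they close (so a half turn about z gives the same grasp; the last joint's range is limited). The gripper opens to 85 mm and grips with 20 to 120 N. Pads are 22 mm wide; open, the fingers measure 114 mm over their backs; the gripper's body (76 mm by 85 mm) begins 54 mm behind the grasp point. The pads swing forward as they close: fully open they stand 13 mm farther back than shut.
Start: joints at [-1.324, 0.332, -0.065, 1.46, 0.022, 1.35, -0.088], TCP at [0.167, 0.602, 0.405] pointing down, gripper open.
Joint ranges: [-2.6, 2.6], [-0.5, 2.12], [-1.47, 1.34], [0.16, 2.42], [-1.27, 4.41], [0.06, 2.06], [-2.6, 2.6]. Speed limits (rad/s): [2.22, 2.22, 2.79, 2.79, 3.14, 3.14, 3.14].

## Interface

Orientations are given as a unit quaternion [x, y, z, w].
In Python, from workcell import manip gives the robot as it stands.
- The arm moves only by the tool move_arm, never from a script. Its argument "plan" is one flat list of numbers, 7 for each row, row after row: the turn, a rotation vector about the tool's x, y, z in rad, then the shift along the tool's x, y, z in m, then the finger opening in m, from 0 to 0.0854. In form: [ax, ay, az, dx, dy, dz, gripper, ax, ay, az, dx, dy, dz, gripper, ...]. A call has 1 to 12 rows; each row is the pose to reach, as a shift and turn from the pose commanded when the call began, along the tool's axes at that moment; what a row does not reach only later rows make up. A row lasts 1/8 s, in which the tool goes at most 62.5 mm and 10.7 degrees, less where a joint would pass 70% of its speed; a pose out of reach is approached as far as the arm can. A call with a gripper value outside its range is refused whole. The fingers move at their own pace and stop on an object; "squeeze" is the grip in N (left out, the last holds). Time passes only in rows, so rows that repeat a pose let the fingers close. It gives the time, the measured TCP pose, the force, the opening and the grip force at its end, in the units of the state.
- manip.get_obs(): the state, without advancing time (a new reading comes with each control period).
- manip.camera(name): name is "scene" or "side" or "wrist"; returns a dict with "color" (384x512x3 uint8, red, green, blue), "fx", "fy", "cx", "cy" (pixels), "cam_to_world" (4x4, takes a point from camera to world coordinates); the wrist camera has in their place "mount" (4x4, takes a point from camera to tool coordinates, whose origin is the TCP and whose axes are the flange's). Camera axes: x right, y down, z forward; pixel columns grow to the right and rows downward; lengths in m; the calibration is good to about 2 mm. A picture is of the moment at which its call begins: read the wrist's pose just before it. There is no depth.
- manip.hand_in(): hands the job in; it is judged then, once.
Trained networks look in a picture, given as the dict that the camera call returned (one of the last four; its "shot" number tells which), for a name from the list of things; names that differ only in an ending like _2 or _b are one class to them, and where a whole thing is asked for, a point or a joint stands for the part that bears it (a point fixed in the world has none). Each returns a list of dicts, best first, with "conf" (0 to 1); they miss things now and then, are a little off and sometimes report something else, mostly with a low value. They report only what shows in the picture. A call takes as long as a camera call. They do not tell look-alikes from the thing itself.
- manip.look_for(picture, label): "position" ([x, y, z] in m, in the coordinates of the camera as it stood for that picture, good to about 4 mm: the middle of the surface that is visible of it).
- manip.silhouettes(picture, label): "pixels" (384x512 bool, what is visible of it).
- manip.tip_of(picture, label): "position" ([x, y, z] in m, in the coordinates of the camera as it stood for that picture, good to about 4 mm: a listed point, or the origin of a listed thing).
The state is a dict: "clock": time; "joint_pos": joint angles; "joint_velocities": joint speeds; "tau": joint torques, N m; "position": TCP position; "ee_rot": TCP orientation; "ft_force": force on the tool from outside, world axes, zero at the start; "torque": the same for the moment, N m; "grip_width": opening from 0.0 (shut) to 1.0 (fully open); "grasp_force": force on a finger pad.
Only numpy, scipy, OpenCV 4.12 (cv2) and the standard library are available. Lean on these libraries where they do the work, as an engineer would, in place of code of your own. Each camera call takes 0.05 s, during which the arm holds its last target. There are 200 camera calls.

## Working session

There is one attempt and no reset: what is moved stays moved. The work goes in short steps, Python scripts to look and compute and a tool call to move; the robot and the scene stay as the last step left them, time stands still between calls to the robot, and variables do not carry over. Pictures are saved under pics/ and viewed, at most 10 in all, crops included, and the job is handed in when it is done.

Besides the shell and the picture viewer there is one more tool, called after "Emit:" as name(argument=value, ...) on one line, values as JSON. move_arm: Moves the arm, as the interface text tells. Its arguments: {"type":"object","properties":{"plan":{"type":"array","items":{"type":"number"}},"squeeze":{"type":"number"}},"required":["plan"]}

```bash
ls; mkdir -p pics; cat > h.py <<'E'
import numpy as np, cv2
from scipy.spatial.transform import Rotation as R
from workcell import manip
def tool():
    o=manip.get_obs(); T=np.eye(4); T[:3,:3]=R.from_quat(o["ee_rot"]).as_matrix(); T[:3,3]=o["position"]; return T
def shot(n):
    T=tool(); c=manip.camera(n)
    c["W"]=T@c["mount"] if n=="wrist" else np.array(c["cam_to_world"]); return c
def save(c,f): cv2.imwrite("pics/"+f,c["color"][...,::-1])
def toW(c,p): return c["W"][:3,:3]@np.array(p)+c["W"][:3,3]
def pix(c,w):
    p=c["W"][:3,:3].T@(np.array(w)-c["W"][:3,3]); return p[0]/p[2]*c["fx"]+c["cx"],p[1]/p[2]*c["fy"]+c["cy"]
E
python3 - <<'E'
from h import *
np.set_printoptions(precision=3,suppress=True)
a=shot("scene");b=shot("side")
ims=[]
for n,c in (("scene",a),("side",b)):
    for l in ["mustard_jar","jam_jar","cream_tub","mug","spray_bottle","washing_liquid","cupboard","door_hinge","door_pull","lever_pad"]:
        for d in manip.tip_of(c,l)[:3]:
            w=toW(c,d["position"]); print(n,l,round(d["conf"],2),w,np.round(pix(c,w)))
save(a,"scene.png");save(b,"side.png")
o=manip.get_obs();print(o["position"],o["ee_rot"],o["clock"],o["ft_force"],tool()[:3,:3])
E
```

```text
pics
scene mustard_jar 0.85 [ 0.484 -0.064 -0.   ] [232. 189.]
scene mustard_jar 0.75 [ 0.672 -0.179 -0.   ] [168. 192.]
scene mustard_jar 0.67 [ 0.613 -0.086  0.003] [197. 202.]
scene jam_jar 0.95 [ 0.414 -0.185  0.002] [230. 156.]
scene cream_tub 0.81 [ 0.604 -0.358  0.004] [160. 149.]
scene mug 0.96 [ 0.429 -0.357  0.001] [202. 128.]
scene spray_bottle 0.64 [ 0.365  0.543 -0.002] [378. 310.]
scene washing_liquid 0.66 [0.499 0.554 0.002] [346. 338.]
scene door_hinge 0.83 [0.662 0.157 0.169] [219. 238.]
scene door_pull 0.75 [0.503 0.147 0.119] [263. 217.]
scene door_pull 0.67 [ 0.603 -0.363  0.003] [160. 148.]
scene door_pull 0.59 [0.499 0.554 0.003] [346. 338.]
scene lever_pad 0.88 [0.494 0.359 0.129] [308. 267.]
side mustard_jar 0.81 [ 0.48  -0.066 -0.   ] [274. 265.]
side mustard_jar 0.76 [ 0.562 -0.188  0.   ] [321. 288.]
side mustard_jar 0.69 [ 0.609 -0.084 -0.001] [317. 256.]
side jam_jar 0.68 [ 0.416 -0.181  0.   ] [270. 304.]
side cream_tub 0.68 [ 0.606 -0.36   0.003] [372. 334.]
side mug 0.92 [ 0.424 -0.355  0.003] [304. 360.]
side spray_bottle 0.65 [0.361 0.543 0.004] [176. 157.]
side washing_liquid 0.61 [ 0.499  0.556 -0.004] [211. 148.]
side cupboard 0.71 [ 0.655  0.156 -0.   ] [294. 200.]
side door_hinge 0.59 [0.658 0.157 0.167] [297. 158.]
side door_pull 0.83 [0.503 0.142 0.119] [252. 187.]
side lever_pad 0.89 [0.496 0.363 0.132] [224. 145.]
[0.167 0.602 0.405] [0.135 0.991 0.    0.   ] 1.1 [ 0.238  0.212 -0.258] [[-0.964  0.267  0.   ]
 [ 0.267  0.964  0.   ]
 [ 0.     0.    -1.   ]]
```

```bash
python3 - <<'E'
import cv2
a=cv2.imread("pics/scene.png");b=cv2.imread("pics/side.png")
a=cv2.resize(a[100:380,120:420],(800,600)) if 0 else a
cv2.imwrite("pics/crop1.png",cv2.resize(b[210:390,220:430],None,fx=3.3,fy=3.3,interpolation=cv2.INTER_CUBIC))
E
```

```text
(no output)
```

View pics/scene.png

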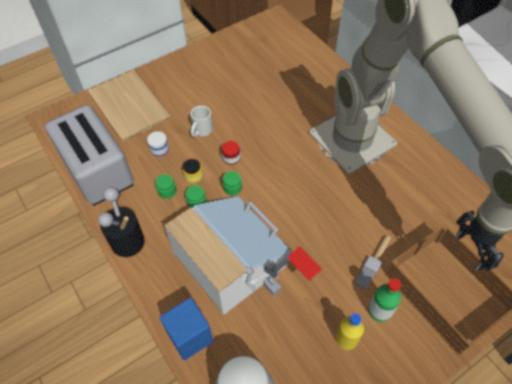

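View pics/side.png

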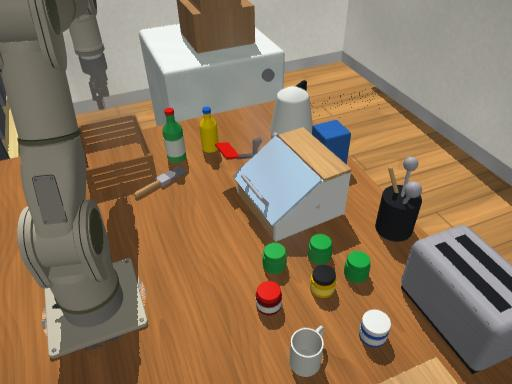

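View pics/crop1.png

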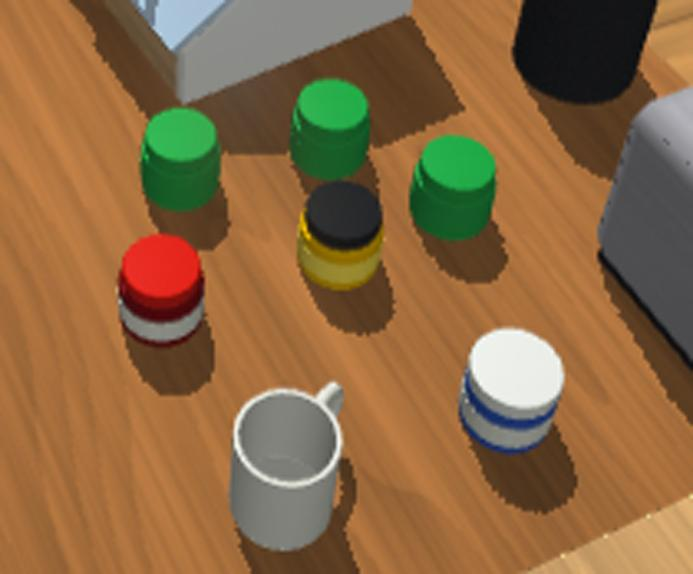

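The mustard jar is the black-lidded yellow one at scene (192,170) and side (323,282). Things it could be confused with:
- The green look-alikes, at side (275,258), (320,248) and (357,267).
- The red-lidded jam jar, at side (269,297).
- The yellow washing-up bottle, at side (209,130).

The crop confirms the choice: black lid, yellow body, world position about (0.562, -0.188). The cupboard yaw is about 0.08 rad, and the door looks shut.

```bash
cat >> h.py <<'E'
HINGE=np.array([.660,.157,0]); YAW=.08
def cup(x,y,z):
    c,s=np.cos(YAW),np.sin(YAW); return np.array([HINGE[0]+c*x-s*y,HINGE[1]+s*x+c*y,z])
def go(g,yaw,tilt=0,L=.155,T=None):
    """rotvec and shift (tool axes) that put the point L ahead of TCP at g; yaw: tool y heading; tilt: fingers forward"""
    T=tool() if T is None else T
    Rt=np.array([[-np.sin(yaw),np.cos(yaw),0],[np.cos(yaw),np.sin(yaw),0],[0,0,-1]]).T
    Rt=np.column_stack([[-np.sin(yaw),np.cos(yaw),0],[np.cos(yaw),np.sin(yaw),0],[0,0,-1]])
    Rt=R.from_rotvec(-tilt*np.array([-np.sin(YAW),np.cos(YAW),0])).as_matrix()@Rt
    p=np.array(g)-L*Rt[:,2]
    return np.round(np.r_[R.from_matrix(T[:3,:3].T@Rt).as_rotvec(),T[:3,:3].T@(p-T[:3,3])],3).tolist()
E
sed -i '/\]\]).T$/d' h.py
python3 - <<'E'
from h import *
print(go([.47,.145,.22],.08), [shot("wrist")["mount"].round(3).tolist()])
E
```

```text
[0.0, -0.0, 1.221, -0.414, -0.36, 0.03] [[[0.001, -0.961, -0.276, 0.07], [1.0, 0.001, -0.0, -0.0], [0.001, -0.276, 0.961, 0.031], [0.0, 0.0, 0.0, 1.0]]]
```

Emit:
move_arm(plan=[0,0,1.22,-0.414,-0.36,0.03,0.085,0,0,1.22,-0.414,-0.36,0.03,0.085,0,0,1.22,-0.414,-0.36,0.03,0.085,0,0,1.22,-0.414,-0.36,0.03,0.085,0,0,1.22,-0.414,-0.36,0.03,0.085,0,0,1.22,-0.414,-0.36,0.03,0.085,0,0,1.22,-0.414,-0.36,0.03,0.085,0,0,1.22,-0.414,-0.36,0.03,0.085,0,0,1.22,-0.414,-0.36,0.03,0.085,0,0,1.22,-0.414,-0.36,0.03,0.085,0,0,1.22,-0.414,-0.36,0.03,0.085], squeeze=30)

```text
clock: 2.52
position: [0.4694, 0.1456, 0.3747]
ee_rot: [0.678, 0.735, 0.0, -0.0]
ft_force: [0.2, 0.8, -0.8]
grip_width: 0.995
grasp_force: 0.0
```

```bash
python3 - <<'E'
from h import *
np.set_printoptions(precision=3,suppress=True)
c=shot("wrist");save(c,"w1.png")
for l in ["door_hinge","door_pull","lever_pad"]:
    for d in manip.tip_of(c,l)[:2]:
        w=toW(c,d["position"]); print(l,round(d["conf"],2),w,np.round(pix(c,w)))
m=manip.silhouettes(c,"door_pull")
print([ (x["conf"],x["pixels"].sum()) for x in m])
E
```

```text
door_pull 0.9 [0.501 0.143 0.121] [294. 201.]
[(0.68, np.int64(63816))]
```

View pics/w1.png

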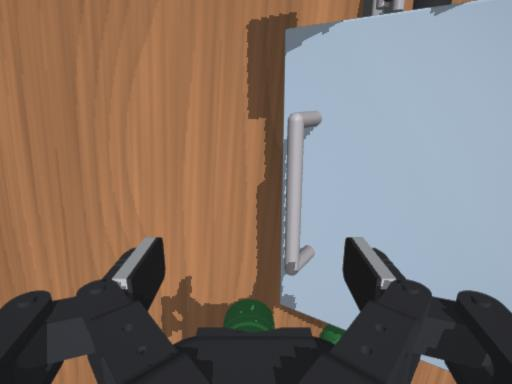

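```bash
python3 - <<'E'
from h import *
c=shot("wrist")
def ray(u,v,z):
    d=c["W"][:3,:3]@[(u-c["cx"])/c["fx"],(v-c["cy"])/c["fy"],1]; o=c["W"][:3,3]; return o+d*(z-o[2])/d[2]
a,b=ray(297,117,.119),ray(292,270,.119); print(a.round(3),b.round(3),((a+b)/2).round(3),np.arctan2(-(a-b)[0],(a-b)[1]))
g=np.array([.502,.144,.121])
print(go(g+[-.02,-.00,.06],.08,.35),go(g,.08,.35))
E
```

```text
[0.496 0.206 0.119] [0.507 0.082 0.119] [0.501 0.144 0.119] 0.08946594058312554
[-0.35, -0.001, 0.002, -0.003, -0.041, 0.048] [-0.35, -0.001, 0.002, -0.004, -0.021, 0.108]
```

Emit:
move_arm(plan=[-0.17,0,0,-0.003,-0.03,0.02,0.03,-0.35,0,0.005,-0.003,-0.041,0.048,0.03,-0.35,0,0.005,-0.003,-0.041,0.048,0.03,-0.35,0,0.005,-0.003,-0.031,0.078,0.03,-0.35,0,0.005,-0.004,-0.021,0.108,0.03,-0.35,0,0.005,-0.004,-0.021,0.108,0.03,-0.35,0,0.005,-0.004,-0.021,0.108,0.0,-0.35,0,0.005,-0.004,-0.021,0.108,0.0,-0.35,0,0.005,-0.004,-0.021,0.108,0.0,-0.35,0,0.005,-0.004,-0.021,0.108,0.0], squeeze=30)

```text
clock: 4.08
position: [0.4478, 0.1394, 0.2669]
ee_rot: [0.67, 0.723, 0.126, 0.117]
ft_force: [-8.8, 0.4, -3.6]
grip_width: 0.127
grasp_force: 29.5
```

```bash
python3 - <<'E'
from h import *
import h
h.YAW=.085
T=tool();o=manip.get_obs();print(o["grip_width"]*.0854,o["grasp_force"],(T[:3,3]+.155*T[:3,2]).round(4))
# arc: anchor on present grasp point
g0=T[:3,3]+.155*T[:3,2]
def bar(a):
    t=a-.611; return np.array([-.16*np.cos(t)+.045*np.sin(t),.17+.16*np.sin(t)+.045*np.cos(t)])
a0=.03
for a in np.linspace(0.15,1.97,18):
    d=bar(a)-bar(a0); f=(a-a0)/(1.97-a0)
    g=g0+[d[0]*np.cos(.085),d[0]*np.sin(.085),d[1]]
    print(round(a,2),go(g,.085,.35*(1-f),T=T))
E
```

```text
0.010875832838203116 29.475872218608856 [0.5001 0.1434 0.1211]
0.15 [0.017, 0.003, -0.008, -0.0, 0.005, -0.02]
0.26 [0.036, 0.003, -0.008, -0.0, 0.011, -0.037]
0.36 [0.055, 0.003, -0.008, -0.0, 0.02, -0.054]
0.47 [0.075, 0.003, -0.008, -0.0, 0.03, -0.07]
0.58 [0.094, 0.002, -0.008, -0.0, 0.042, -0.085]
0.69 [0.113, 0.002, -0.008, -0.0, 0.056, -0.099]
0.79 [0.133, 0.002, -0.009, -0.0, 0.071, -0.112]
0.9 [0.152, 0.002, -0.009, -0.0, 0.087, -0.123]
1.01 [0.171, 0.002, -0.009, 0.0, 0.105, -0.133]
1.11 [0.191, 0.002, -0.009, 0.0, 0.123, -0.141]
1.22 [0.21, 0.002, -0.009, 0.0, 0.143, -0.147]
1.33 [0.229, 0.002, -0.009, 0.0, 0.163, -0.151]
1.43 [0.249, 0.002, -0.009, 0.001, 0.183, -0.154]
1.54 [0.268, 0.002, -0.009, 0.001, 0.204, -0.154]
1.65 [0.287, 0.002, -0.009, 0.001, 0.224, -0.153]
1.76 [0.306, 0.002, -0.009, 0.001, 0.245, -0.15]
1.86 [0.326, 0.001, -0.009, 0.001, 0.265, -0.144]
1.97 [0.345, 0.001, -0.009, 0.002, 0.284, -0.137]
```

Emit:
move_arm(plan=[0.017,0,0,0,0.005,-0.02,0,0.036,0,0,0,0.011,-0.037,0,0.055,0,0,0,0.02,-0.054,0,0.075,0,0,0,0.03,-0.07,0,0.094,0,0,0,0.042,-0.085,0,0.113,0,0,0,0.056,-0.099,0,0.113,0,0,0,0.056,-0.099,0])

```text
clock: 4.95
position: [0.4657, 0.1407, 0.3804]
ee_rot: [0.675, 0.729, 0.084, 0.077]
ft_force: [-21.5, -3.6, 5.5]
grip_width: 0.127
grasp_force: 30.3
```

```bash
python3 - <<'E'
from h import *
import h
h.YAW=.085
T=tool();o=manip.get_obs();print(o["grip_width"]*.0854,o["grasp_force"],(T[:3,3]+.155*T[:3,2]).round(4))
g0=T[:3,3]+.155*T[:3,2]
def bar(a):
    t=a-.611; return np.array([-.16*np.cos(t)+.045*np.sin(t),.17+.16*np.sin(t)+.045*np.cos(t)])
print("predicted",cup(*np.insert(bar(.69),1,0)))
a0=.69
for a in np.linspace(a0,1.97,13)[1:]:
    d=bar(a)-bar(a0)
    g=g0+[d[0]*np.cos(.085),d[0]*np.sin(.085),d[1]]
    print(round(a,2),go(g,.085,.35*(1.97-a)/1.94,T=T))
E
```

```text
0.010842801078910015 30.289126932621002 [0.5007 0.1436 0.2294]
predicted [0.50461335 0.14376023 0.22748651]
0.8 [0.017, 0.001, -0.008, -0.0, 0.013, -0.014]
0.9 [0.036, 0.001, -0.008, 0.0, 0.028, -0.027]
1.01 [0.055, 0.001, -0.008, 0.0, 0.044, -0.039]
1.12 [0.075, 0.0, -0.009, 0.0, 0.062, -0.049]
1.22 [0.094, 0.0, -0.009, 0.001, 0.08, -0.057]
1.33 [0.113, 0.0, -0.009, 0.001, 0.1, -0.064]
1.44 [0.132, 0.0, -0.009, 0.001, 0.119, -0.069]
1.54 [0.152, 0.0, -0.009, 0.001, 0.14, -0.072]
1.65 [0.171, 0.0, -0.009, 0.001, 0.16, -0.073]
1.76 [0.19, -0.0, -0.009, 0.001, 0.181, -0.072]
1.86 [0.209, -0.0, -0.009, 0.002, 0.202, -0.069]
1.97 [0.229, -0.0, -0.009, 0.002, 0.222, -0.064]
```

Emit:
move_arm(plan=[0.017,0,0,0,0.01,-0.014,0,0.036,0,0,0,0.025,-0.027,0,0.055,0,0,0,0.041,-0.039,0,0.075,0,0,0,0.059,-0.049,0,0.094,0,0,0,0.077,-0.057,0,0.113,0,0,0,0.098,-0.064,0,0.132,0,0,0,0.117,-0.069,0,0.152,0,0,0,0.138,-0.072,0,0.171,0,0,0,0.159,-0.073,0,0.19,0,0,0,0.181,-0.072,0,0.209,0,0,0,0.202,-0.069,0,0.229,0,0,0,0.222,-0.064,0])

```text
clock: 6.45
position: [0.6674, 0.1573, 0.4964]
ee_rot: [0.678, 0.735, 0.004, 0.001]
ft_force: [-3.0, 2.7, -2.7]
grip_width: 0.125
grasp_force: 30.1
```

```bash
python3 - <<'E'
from h import *
T=tool();o=manip.get_obs();print(o["grip_width"]*.0854,o["grasp_force"],(T[:3,3]+.155*T[:3,2]).round(4),o["ft_force"])
t=1.97-.611;print(cup(-.16*np.cos(t)+.045*np.sin(t),0,.17+.16*np.sin(t)+.045*np.cos(t)))
c=shot("side");save(c,"s2.png")
E
```

```text
0.010659977226016104 30.10580599308014 [0.6686 0.1581 0.3414] [-3.04507679  2.67154537 -2.74504267]
[0.67032671 0.1578279  0.33588452]
```

View pics/s2.png

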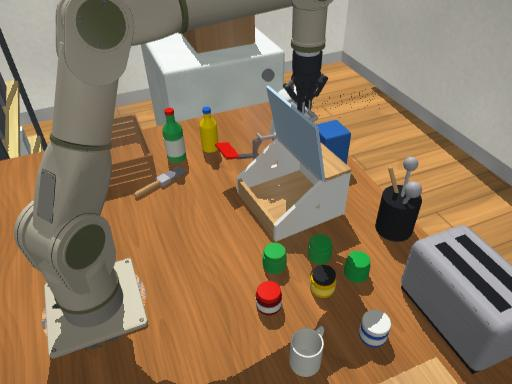

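The side picture shows the door standing up past the catch, near pixel (297,130), with the bar in the fingers behind it. The cupboard interior is open. Next I ease the door onto the catch before letting go.

Emit:
move_arm(plan=[0,0,0,0,-0.008,0,0,0,0,0,0,-0.016,0,0,0,0,0,0,-0.02,0,0,0,0,0,0,-0.02,0,0,0,0,0,0,-0.02,0,0.028,0,0,0,0,-0.02,0,0.028,0,0,0,0,-0.023,0,0.028,0,0,0,0,-0.023,-0.02,0.028,0,0,0,0,-0.023,-0.04,0.028,0,0,0,0,-0.023,-0.06,0.028])

```text
clock: 7.75
position: [0.6442, 0.1538, 0.5536]
ee_rot: [0.68, 0.733, 0.003, 0.002]
ft_force: [-0.0, 0.4, -0.8]
grip_width: 0.325
grasp_force: 0.0
```

```bash
python3 - <<'E'
from h import *
np.set_printoptions(precision=3,suppress=True)
a=shot("scene");b=shot("side")
for n,c in (("scene",a),("side",b)):
    for l in ["door_pull","door_hinge","lever_pad","mustard_jar"]:
        for d in manip.tip_of(c,l)[:4]:
            w=toW(c,d["position"]); print(n,l,round(d["conf"],2),w,np.round(pix(c,w)))
print(cup(-.16*np.cos(1.22)+.045*np.sin(1.22),0,.336))
print(tool().tolist())
E
```

```text
scene door_pull 0.96 [0.647 0.156 0.335] [219. 204.]
scene door_pull 0.74 [ 0.364  0.546 -0.001] [379. 310.]
scene door_hinge 0.69 [0.662 0.154 0.171] [218. 237.]
scene lever_pad 0.62 [0.49  0.361 0.128] [310. 266.]
scene mustard_jar 0.68 [ 0.56  -0.193 -0.001] [194. 174.]
scene mustard_jar 0.63 [ 0.611 -0.087  0.003] [197. 201.]
scene mustard_jar 0.57 [ 0.673 -0.184 -0.002] [167. 191.]
scene mustard_jar 0.52 [ 0.484 -0.067  0.001] [232. 188.]
side door_pull 0.65 [0.651 0.155 0.331] [298. 111.]
side door_hinge 0.9 [0.662 0.16  0.165] [298. 158.]
side lever_pad 0.79 [0.496 0.362 0.137] [224. 144.]
side lever_pad 0.68 [ 0.564 -0.187  0.001] [321. 287.]
side mustard_jar 0.98 [ 0.478 -0.065  0.   ] [273. 265.]
side mustard_jar 0.89 [ 0.672 -0.185 -0.   ] [356. 274.]
side mustard_jar 0.65 [ 0.563 -0.188 -0.   ] [321. 288.]
side mustard_jar 0.6 [ 0.61 -0.09  0.  ] [319. 256.]
[0.647 0.156 0.336]
[[-0.07603215078363722, 0.9970808079381913, 0.006998177515453931, 0.6444345517206626], [0.9971050776169216, 0.07602491285604764, 0.0012949192188253964, 0.15408441420671645], [0.0007591032651575818, 0.007076373828022048, -0.999974674027137, 0.5523952715215404], [0.0, 0.0, 0.0, 1.0]]
```

```bash
sed -i 's/YAW=.08$/YAW=.085/' h.py; python3 - <<'E'
from h import *
y=np.pi/2+.085
print(go([.562,-.189,.40],y,.43),go([.562,-.189,.17],y,.43),go([.562,-.189,.40],y,0))
E
```

```text
[-0.333, -0.331, -1.554, -0.336, -0.173, 0.01] [-0.333, -0.331, -1.554, -0.337, -0.175, 0.24] [0.006, 0.005, -1.58, -0.336, -0.108, -0.004]
```

Emit:
move_arm(plan=[0,0,-0.18,-0.04,-0.04,0,0.085,-0.333,-0.331,-1.554,-0.336,-0.173,0.01,0.085,-0.333,-0.331,-1.554,-0.336,-0.173,0.01,0.085,-0.333,-0.331,-1.554,-0.336,-0.173,0.01,0.085,-0.333,-0.331,-1.554,-0.336,-0.173,0.01,0.085,-0.333,-0.331,-1.554,-0.336,-0.173,0.01,0.085,-0.333,-0.331,-1.554,-0.336,-0.173,0.01,0.085,-0.333,-0.331,-1.554,-0.336,-0.173,0.1,0.085,-0.333,-0.331,-1.554,-0.336,-0.174,0.15,0.085,-0.333,-0.331,-1.554,-0.336,-0.174,0.2,0.085,-0.333,-0.331,-1.554,-0.336,-0.175,0.24,0.085,-0.333,-0.331,-1.554,-0.336,-0.175,0.24,0.085])

```text
clock: 9.75
position: [0.4962, -0.1935, 0.3087]
ee_rot: [-0.041, 0.977, 0.009, 0.211]
ft_force: [0.7, -0.0, 0.3]
grip_width: 0.991
grasp_force: 0.0
```

```bash
python3 - <<'E'
from h import *
np.set_printoptions(precision=3,suppress=True)
c=shot("wrist");save(c,"w3.png")
for d in manip.tip_of(c,"mustard_jar"):
    w=toW(c,d["position"]); print(round(d["conf"],2),w,np.round(pix(c,w)))
y=np.pi/2+.085
for z in (.17,.1,.032): print(go([.562,-.189,z],y,.43))
E
```

```text
0.97 [ 0.609 -0.087 -0.001] [350. 155.]
0.75 [ 0.675 -0.179 -0.   ] [253. 198.]
0.73 [ 0.479 -0.071 -0.003] [422.   9.]
0.57 [ 0.566 -0.188 -0.   ] [253. 108.]
[-0.0, 0.002, -0.0, 0.001, -0.0, 0.002]
[-0.0, 0.002, -0.0, 0.03, -0.0, 0.065]
[-0.0, 0.002, -0.0, 0.059, -0.0, 0.127]
```

View pics/w3.png

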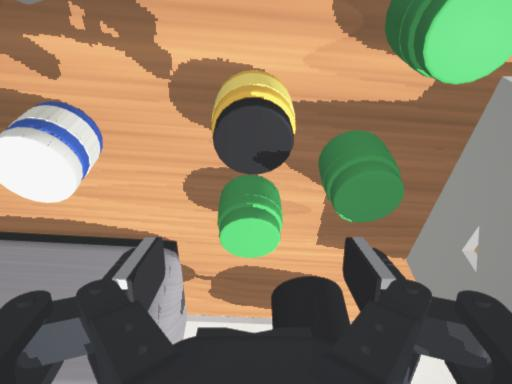

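The wrist picture shows the mustard jar (black lid at about (253,130)) centred between the fingers. The greens at (250,215) and (360,175) are clear of the finger paths.

Emit:
move_arm(plan=[0,0,0,0.015,0,0.033,0.085,0,0,0,0.03,0,0.066,0.085,0,0,0,0.045,0,0.098,0.085,0,0,0,0.058,0,0.127,0.085,0,0,0,0.058,0,0.127,0.085,0,0,0,0.058,0,0.127,0,0,0,0,0.058,0,0.127,0,0,0,0,0.058,0,0.127,0,0,0,0,0.058,0,0.127,0], squeeze=40)

```text
clock: 10.98
position: [0.4989, -0.1943, 0.1741]
ee_rot: [-0.042, 0.976, 0.009, 0.215]
ft_force: [-5.0, -1.7, 7.7]
grip_width: 0.76
grasp_force: 43.7
```

```bash
python3 - <<'E'
from h import *
o=manip.get_obs();T=tool();g0=T[:3,3]+.155*T[:3,2];print(g0,o["grip_width"]*.0854,o["grasp_force"],o["ft_force"])
y=np.pi/2+.085
z0=g0[2]
print(cup(-.085,0,0),cup(-.26,0,0))
for g in ([*g0[:2],z0+.12],[.43,-.10,z0+.14],[*cup(-.26,0,0)[:2],z0+.12],[*cup(-.082,0,0)[:2],z0+.1],[*cup(-.082,0,0)[:2],z0+.014]): print(go(g,y,.43))
E
```

```text
[ 0.56393737 -0.18894581  0.03346631] 0.06490763741194087 43.658480644226074 [-5.00673016 -1.73081276  7.69205537]
[0.57530688 0.1497837  0.        ] [0.40093868 0.1349266  0.        ]
[-0.001, 0.005, 0.0, -0.051, -0.0, -0.109]
[-0.001, 0.005, 0.0, 0.055, 0.1, -0.18]
[-0.001, 0.005, 0.0, 0.071, 0.336, -0.166]
[-0.001, 0.005, 0.0, -0.082, 0.336, -0.073]
[-0.001, 0.005, 0.0, -0.046, 0.336, 0.005]
```

Emit:
move_arm(plan=[0,0,0,-0.012,0,-0.027,0,0,0,0,-0.025,0,-0.054,0,0,0,0,-0.04,0,-0.085,0,0,0,0,-0.051,0,-0.11,0,0,0,0,-0.02,0.03,-0.13,0,0,0,0,0.015,0.065,-0.155,0,0,0,0,0.055,0.1,-0.18,0,0,0,0,0.06,0.15,-0.177,0,0,0,0,0.065,0.2,-0.174,0,0,0,0,0.068,0.25,-0.171,0,0,0,0,0.07,0.3,-0.168,0,0,0,0,0.071,0.336,-0.166,0], squeeze=50)

```text
clock: 12.48
position: [0.3354, 0.1317, 0.2941]
ee_rot: [-0.042, 0.976, 0.01, 0.215]
ft_force: [1.0, -0.4, -1.9]
grip_width: 0.758
grasp_force: 57.1
```

```bash
python3 - <<'E'
from h import *
np.set_printoptions(precision=3,suppress=True)
o=manip.get_obs();T=tool();g0=T[:3,3]+.155*T[:3,2];print(g0,o["grip_width"]*.0854,o["grasp_force"],o["ft_force"],o["joint_pos"])
y=np.pi/2+.085
z0=.0335
for x,dz in ((-.17,.12),(-.082,.1),(-.082,.05),(-.082,.014)): print(go([*cup(x,0,0)[:2],z0+dz],y,.43))
a=shot("scene")
for l in ["mustard_jar","door_pull"]:
    for d in manip.tip_of(a,l): print(l,d["conf"],toW(a,d["position"]))
E
```

```text
[0.4   0.137 0.153] 0.06475646428843411 57.11043298244476 [ 0.977 -0.377 -1.934] [-0.15  -0.307 -0.386  2.373  0.116  0.665  1.037]
[0.001, 0.003, 0.001, -0.083, -0.002, 0.038]
[0.001, 0.003, 0.001, -0.154, -0.003, 0.093]
[0.001, 0.003, 0.001, -0.133, -0.003, 0.138]
[0.001, 0.003, 0.001, -0.118, -0.003, 0.171]
mustard_jar 0.82 [ 0.674 -0.182  0.002]
mustard_jar 0.72 [ 0.483 -0.064  0.001]
mustard_jar 0.47 [ 0.609 -0.086  0.002]
door_pull 0.75 [0.646 0.16  0.335]
```

Emit:
move_arm(plan=[0,0,0,-0.042,-0.001,0.019,0,0,0,0,-0.083,-0.002,0.038,0,0,0,0,-0.12,-0.003,0.066,0,0,0,0,-0.154,-0.003,0.093,0,0,0,0,-0.144,-0.003,0.115,0,0,0,0,-0.133,-0.003,0.138,0,0,0,0,-0.126,-0.003,0.155,0,0,0,0,-0.12,-0.003,0.167,0,0,0,0,-0.118,-0.003,0.171,0,0,0,0,-0.118,-0.003,0.171,0])

```text
clock: 13.88
position: [0.5144, 0.1416, 0.1874]
ee_rot: [-0.041, 0.976, 0.009, 0.214]
ft_force: [-0.4, 0.4, -1.7]
grip_width: 0.757
grasp_force: 57.3
```

```bash
python3 - <<'E'
from h import *
np.set_printoptions(precision=3,suppress=True)
o=manip.get_obs();T=tool();g0=T[:3,3]+.155*T[:3,2];print(g0,o["grip_width"]*.0854,o["grasp_force"],o["ft_force"])
c=shot("side");save(c,"s4.png")
y=np.pi/2+.085
for x,dz in ((-.084,.12),(-.3,.16)): print(go([*cup(x,0,0)[:2],.0335+dz],y,.43))
cv2.imwrite("pics/s4c.png",cv2.resize(c["color"][60:260,200:400,::-1],None,fx=3,fy=3))
E
```

```text
[0.579 0.147 0.047] 0.06462895449428223 57.30082869529724 [-0.389  0.412 -1.652]
[0.0, 0.002, -0.0, -0.043, 0.003, -0.098]
[0.0, 0.002, -0.0, 0.137, 0.003, -0.225]
```

View pics/s4c.png

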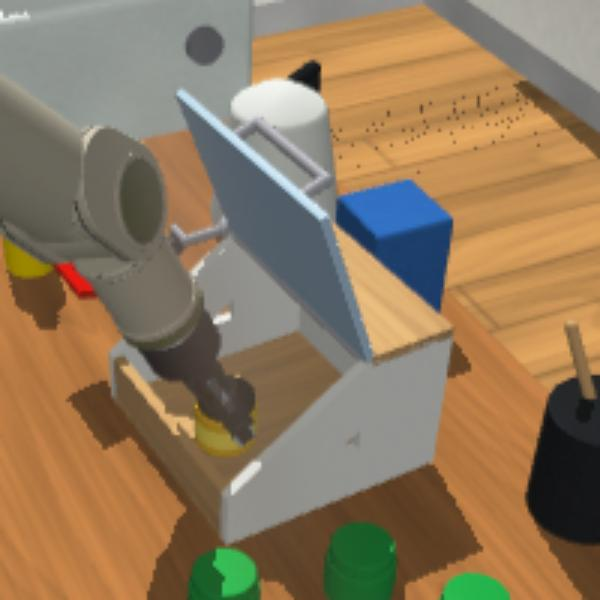

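The crop shows the jar held upright inside the cupboard, around (225,425), just above the floor, with the door still up. The remaining -1.7 N says it still hangs, so I lower it a little, release and back out.

Emit:
move_arm(plan=[0,0,0,-0.003,0,0.004,0,0,0,0,-0.003,0,0.004,0,0,0,0,-0.003,0,0.004,0.085,0,0,0,-0.003,0,0.004,0.085,0,0,0,-0.003,0,0.004,0.085,0,0,0,-0.017,0,-0.026,0.085,0,0,0,-0.03,0,-0.06,0.085,0,0,0,-0.043,0,-0.098,0.085,0,0,0,0,0,-0.13,0.085,0,0,0,0.045,0,-0.16,0.085,0,0,0,0.09,0,-0.19,0.085,0,0,0,0.137,0,-0.225,0.085])

```text
clock: 15.42
position: [0.2949, 0.1229, 0.3341]
ee_rot: [-0.041, 0.976, 0.009, 0.213]
ft_force: [-0.7, 0.1, 2.4]
grip_width: 0.991
grasp_force: 0.0
```

```bash
python3 - <<'E'
from h import *
np.set_printoptions(precision=3,suppress=True)
for n in ("scene","side","wrist"):
    c=shot(n)
    for l in ["mustard_jar","door_pull","lever_pad"]:
        for d in manip.tip_of(c,l):
            w=toW(c,d["position"])
            if w[1]>0: print(n,l,round(d["conf"],2),w)
save(c,"w5.png")
# lever target: yaw natural at azimuth
for g in ([.45,.30,.26],[.494,.361,.19],[.494,.361,.13]): print(go(g,.6,0,L=.173))
E
```

```text
scene door_pull 0.64 [0.648 0.157 0.336]
scene lever_pad 0.92 [0.494 0.358 0.13 ]
side mustard_jar 0.59 [0.585 0.15  0.011]
side mustard_jar 0.21 [0.648 0.157 0.334]
side door_pull 0.76 [0.651 0.155 0.333]
side lever_pad 0.75 [0.498 0.362 0.134]
wrist mustard_jar 0.96 [0.584 0.148 0.01 ]
wrist lever_pad 0.57 [0.494 0.356 0.129]
[0.227, 0.389, 1.038, -0.194, 0.163, -0.02]
[0.227, 0.389, 1.038, -0.209, 0.22, 0.064]
[0.227, 0.389, 1.038, -0.184, 0.22, 0.119]
```

View pics/w5.png

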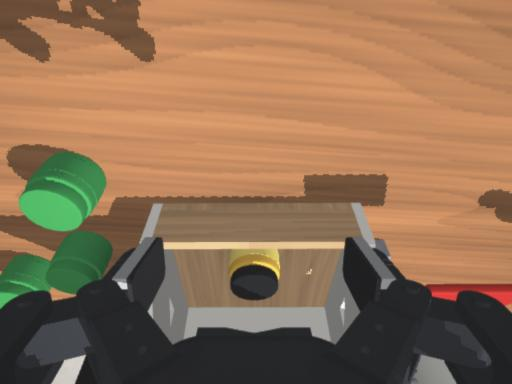

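The jar stands upright on the cupboard floor, image (254,275), and the measured z of 0.010 agrees. The lever comes next.

Emit:
move_arm(plan=[0.227,0.389,1.038,-0.194,0.163,-0.02,0,0.227,0.389,1.038,-0.194,0.163,-0.02,0,0.227,0.389,1.038,-0.194,0.163,-0.02,0,0.227,0.389,1.038,-0.194,0.163,-0.02,0,0.227,0.389,1.038,-0.194,0.163,-0.02,0,0.227,0.389,1.038,-0.194,0.163,-0.02,0,0.227,0.389,1.038,-0.209,0.217,0.064,0,0.227,0.389,1.038,-0.209,0.217,0.064,0,0.227,0.389,1.038,-0.197,0.217,0.092,0,0.227,0.389,1.038,-0.197,0.217,0.092,0])

```text
clock: 17.27
position: [0.4947, 0.3573, 0.3301]
ee_rot: [0.466, 0.885, -0.002, -0.001]
ft_force: [0.4, -0.5, 0.9]
grip_width: 0.001
grasp_force: 0.0
```

```bash
python3 - <<'E'
from h import *
T=tool();print(T[:3,3]+.173*T[:3,2],manip.get_obs()["ft_force"])
c=shot("wrist")
for d in manip.tip_of(c,"lever_pad"): print(d["conf"],toW(c,d["position"]))
for z in (.13,.09): print(go([.494,.358,z],.6,0,L=.173))
E
```

```text
[0.4940007  0.35687476 0.15711324] [ 0.35464921 -0.52787042  0.89814472]
0.62 [0.49502072 0.35545988 0.12916129]
[0.001, 0.0, 0.0, 0.001, -0.001, 0.031]
[0.001, 0.0, 0.0, 0.001, -0.001, 0.071]
```

Emit:
move_arm(plan=[0,0,0,0,0,0.02,0,0,0,0,0,0,0.03,0,0,0,0,0,0,0.038,0,0,0,0,0,0,0.046,0,0,0,0,0,0,0.054,0,0,0,0,0,0,0.061,0,0,0,0,0,0,0.067,0,0,0,0,0,0,0.069,0,0,0,0,0,0,0.069,0])

```text
clock: 18.5
position: [0.4949, 0.3578, 0.2638]
ee_rot: [0.466, 0.885, 0.0, 0.0]
ft_force: [0.8, 0.0, 2.6]
grip_width: -0.006
grasp_force: 1.0
```

```bash
python3 - <<'E'
from h import *
T=tool();print(T[:3,3]+.173*T[:3,2])
c=shot("side");print([toW(c,d["position"]).round(3) for n in ("lever_pad","door_pull") for d in manip.tip_of(c,n)[:1]])
E
```

```text
[0.49506518 0.35782088 0.0908228 ]
[array([0.495, 0.364, 0.092]), array([0.571, 0.149, 0.304])]
```

Emit:
move_arm(plan=[0,0,0,0,0,-0.03,0,0,0,0,0,0,-0.07,0,0,0,0,0,0,-0.12,0,0,0,0,0,0,-0.15,0,0,0,0,0,0,-0.15,0,0,0,0,0,0,-0.15,0,0,0,0,0,0,-0.15,0,0,0,0,0,0,-0.15,0,0,0,0,0,0,-0.15,0,0,0,0,0,0,-0.15,0,0,0,0,0,0,-0.15,0,0,0,0,0,0,-0.15,0])

```text
clock: 20.15
position: [0.4946, 0.3578, 0.4139]
ee_rot: [0.466, 0.885, 0.0, 0.0]
ft_force: [-0.5, 0.3, -0.2]
grip_width: -0.003
grasp_force: 0.0
```

Emit:
move_arm(plan=[0,0,0,0,0,0,0,0,0,0,0,0,0,0,0,0,0,0,0,0,0,0,0,0,0,0,0,0,0,0,0,0,0,0,0,0,0,0,0,0,0,0,0,0,0,0,0,0,0,0,0,0,0,0,0,0,0,0,0,0,0,0,0,0,0,0,0,0,0,0,0,0,0,0,0,0,0,0,0,0,0,0,0,0])

```text
clock: 21.65
position: [0.4946, 0.3578, 0.4139]
ee_rot: [0.466, 0.885, 0.0, 0.0]
ft_force: [0.1, -0.9, -0.3]
grip_width: 0.002
grasp_force: 0.0
```

```bash
python3 - <<'E'
from h import *
np.set_printoptions(precision=3,suppress=True)
for n in ("scene","side"):
    c=shot(n)
    for l in ["door_pull","lever_pad"]:
        for d in manip.tip_of(c,l)[:1]: print(n,l,round(d["conf"],2),toW(c,d["position"]))
print(tool()[:3,3])
t=.18-.611; b=cup(-.16*np.cos(t)+.045*np.sin(t),0,.17+.16*np.sin(t)+.045*np.cos(t));print(b)
for g in ([*b[:2],b[2]+.08],[.5015,.144,.16],[.5015,.144,.121]): print(go(g,.3,0,L=.173))
E
```

```text
scene door_pull 0.88 [0.495 0.142 0.143]
scene lever_pad 0.74 [0.49  0.358 0.089]
side door_pull 0.96 [0.498 0.142 0.142]
side lever_pad 0.84 [0.493 0.362 0.091]
[0.495 0.358 0.414]
[0.496 0.143 0.144]
[0.001, 0.0, 0.301, -0.178, -0.12, 0.017]
[0.001, 0.0, 0.301, -0.18, -0.115, 0.081]
[0.001, 0.0, 0.301, -0.18, -0.115, 0.12]
```

Emit:
move_arm(plan=[0,0,0.3,-0.179,-0.117,0.017,0,0,0,0.3,-0.179,-0.117,0.017,0,0,0,0.3,-0.179,-0.117,0.017,0,0,0,0.3,-0.179,-0.117,0.017,0,0,0,0.3,-0.179,-0.117,0.05,0,0,0,0.3,-0.179,-0.117,0.08,0,0,0,0.3,-0.179,-0.117,0.09,0,0,0,0.3,-0.179,-0.117,0.1,0,0,0,0.3,-0.179,-0.117,0.11,0,0,0,0.3,-0.179,-0.117,0.117,0,0,0,0.3,-0.179,-0.117,0.121,0,0,0,0.3,-0.179,-0.117,0.121,0])

```text
clock: 23.45
position: [0.4996, 0.1443, 0.2942]
ee_rot: [0.593, 0.805, 0.0, 0.001]
ft_force: [-4.6, -1.3, 13.2]
grip_width: 0.001
grasp_force: 6.7
```

```bash
python3 - <<'E'
from h import *
np.set_printoptions(precision=3,suppress=True)
T=tool();print(T[:3,3]+.173*T[:3,2],manip.get_obs()["ft_force"])
for n in ("scene","side"):
    c=shot(n)
    for d in manip.tip_of(c,"door_pull")[:1]: print(n,round(d["conf"],2),toW(c,d["position"]))
E
```

```text
[0.5   0.144 0.121] [-4.642 -1.345 13.151]
scene 0.74 [0.505 0.145 0.11 ]
side 0.87 [0.507 0.143 0.112]
```

Emit:
move_arm(plan=[0,0,0,0,0,-0.02,0,0,0,0,0,0,-0.06,0,0,0,0,0,0,-0.12,0,0,0,0,0,0,-0.18,0,0,0,0,0.03,-0.1,-0.2,0,0,0,0,0.03,-0.1,-0.2,0,0,0,0,0.03,-0.1,-0.2,0,0,0,0,0.03,-0.1,-0.2,0])

```text
clock: 24.65
position: [0.395, 0.1429, 0.4929]
ee_rot: [0.593, 0.805, 0.0, 0.001]
ft_force: [0.1, 0.2, 0.0]
grip_width: 0.001
grasp_force: 0.0
```

```bash
python3 - <<'E'
from h import *
np.set_printoptions(precision=3,suppress=True)
for n in ("scene","side"):
    c=shot(n)
    for l in ["door_pull","lever_pad"]:
        for d in manip.tip_of(c,l)[:1]: print(n,l,round(d["conf"],2),toW(c,d["position"]))
save(c,"s6.png")
E
```

```text
scene door_pull 0.67 [0.506 0.148 0.116]
scene lever_pad 0.93 [0.493 0.362 0.087]
side door_pull 0.84 [0.508 0.142 0.115]
side lever_pad 0.67 [0.492 0.36  0.094]
```

View pics/s6.png

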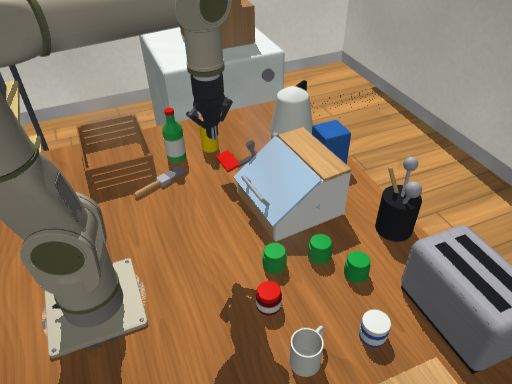

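The picture shows the door shut at (278,185), with the bar measured 115 mm up. The lever is down at (230,160), the other things stand where they were, and the arm is clear.

```bash
python3 -c "
from workcell import manip
print(manip.hand_in())"
```

```text
the job is handed in; nothing more can be done
None
```

I handed the job in at about 25 s on the clock: the mustard jar was seen upright on the cupboard floor before the door closed, the lever is held down, the door is shut, and nothing else looks moved in the last picture.

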